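# Jack up the front of the sub-rack and hold it

### The arm

A 6-joint arm with a two-finger parallel gripper is mounted at the origin on the work surface. World frame = base frame: x ahead of the robot, y to its left, z up, the work surface at z = 0. Lengths are in mm, angles in rad, forces in N, time in s.
With the tool pointing down it reaches from about 400 to 925 mm from the base axis. Payload 12.5 kg.
Tool frame: the origin (TCP) lies midway between the tips of the shut fingers; the grasp point (between the pads) lies 19 mm behind it (env.pinch_z is the z of the grasp point in the tool frame, in mm); z points along the fingers, y is the line along which they close (so a half turn about z gives the same grasp; the last joint's range is limited). The gripper opens to 95 mm and grips with 3 to 60 N. Pads are 20 mm wide; open, the fingers measure 119 mm over their backs; the gripper's body (75 mm by 180 mm) begins 59 mm behind the grasp point.
Start: joints at [1.047, 0.491, 1.559, -0, 1.092, -0.106], TCP at [253.58, 571.265, 214.661] pointing down, gripper open.
Joint ranges: [-3.1, 3.1], [-0.84, 2.19], [0.05, 2.79], [-1.13, 4.28], [0.06, 2.93], [-2.69, 2.69]. Speed limits (rad/s): [2.22, 2.22, 2.79, 3.14, 3.14, 3.14].

### API

Orientations are given as [roll, pitch, yaw] about the fixed x, y, z axes, in that order (R = Rz(yaw) Ry(pitch) Rx(roll)).
In Python, from cell import env, eyes gives the robot as it stands.
- The arm moves only by the shell command python3 -m inch 'ROWS'. ROWS is JSON, a list of rows, each a list of 3 entries, a list of its own where there are three numbers: the shift along the tool's x, y, z in units of 60 mm (1.0 is 60 mm), then the turn about the tool's z in units of 5 degrees (1.0 is 5 degrees), then the closure, from -1 (fully open) to 1 (shut). In form: [[[tx, ty, tz], turn, claw], ...]. A call has exactly 10 rows; each row shifts and turns the commanded pose from where the row before left it, along the tool's axes as they then stand; what a row does not reach is not made up. A row lasts 1/8 s, in which the tool goes at most 62.5 mm and 10.7 degrees, less where a joint would pass 70% of its speed; a pose out of reach is approached as far as the arm can. A call is refused whole if a number of a shift passes 1 or a number of a turn 1, either way. A call with a gripper value outside its range is refused whole. The fingers move at their own pace and stop on an object; the grip force is fixed at half the most. Time passes only in rows, so rows that do not move let the fingers close, or fill a call up. It gives the time, the measured TCP pose, the force, the opening and the grip force at its end, in the units of the state.
- env.state(): the state, without advancing time (a new reading comes with each control period).
- eyes.read_camera(name): name is "scene" or "top" or "wrist"; returns a dict with "pixels" (420x560x3 uint8, red, green, blue), "fx", "fy", "cx", "cy" (pixels), "extrinsics" (4x4, takes a point from world to camera coordinates). Camera axes: x right, y down, z forward; pixel columns grow to the right and rows downward; lengths in mm; the calibration is good to about 2 mm. A picture is of the moment at which its call begins. There is no depth.
- env.job_done(): hands the job in; it is judged then, once.
Trained networks look in a picture, given as the dict that the camera call returned (one of the last four; its "shot" number tells which), for a name from the list of things; names that differ only in an ending like _2 or _b are one class to them, and where a whole thing is asked for, a point or a joint stands for the part that bears it (a point fixed in the world has none). Each returns a list of dicts, best first, with "score" (0 to 1); they miss things now and then, are a little off and sometimes report something else, mostly with a low value. They report only what shows in the picture. A call takes as long as a camera call.
- eyes.boxes_of(name, picture): "centre" ([row, column] in pixels, amid what is visible of it).
- eyes.cut_out(name, picture): "mask" (420x560 bool, what is visible of it) and "centre" ([row, column] in pixels, amid what is visible of it).
- eyes.spot_point(name, picture): "centre" ([row, column] in pixels: a listed point, or the origin of a listed thing).
The state is a dict: "t": time; "joints": joint angles; "qvel": joint speeds; "tau": joint torques, N m; "eef_pos": TCP position; "tcp_rot": TCP orientation; "ft_force": force on the tool from outside, world axes, zero at the start; "moment": the same for the moment, N m; "opening": opening from 0.0 (shut) to 1.0 (fully open); "grip_force": force on a finger pad.
Only numpy, scipy, OpenCV 4.12 (cv2) and the standard library are available. Lean on these libraries where they do the work, as an engineer would, in place of code of your own. Each camera call takes 0.05 s, during which the arm holds its last target. There are 200 camera calls.

### The job

Lift the front of the sub-rack so that a colleague can change its front feet: stand the lever jack on the bench with its saddle centred under the round-nosed lift lug (the one marked with a raised triangle) and let go of it. Then press the jack's handle fully down once as a trial stroke, let it come all the way back up, and press it fully down again, finishing while you keep holding the handle down with the sub-rack raised on the saddle. Do not push on the sub-rack itself with the gripper or arm, keep the jack upright, and leave everything else on the bench where it is.

Things in the scene. Friction and masses are not known exactly. Their poses are not given: they have to be found in the camera images.
- jack: loose lever jack, 0.86 kg, on a grey base plate 200 (x) x 85 (y) x 10 mm; origin at the centre of its underside, z up, x from the handle end towards the saddle. Upright ram with saddle 75 mm ahead (+x); handle pivot 35 mm behind (-x), 60 mm up; the handle slopes back and up from it in the plane y = 0
- jack_grip (a point): point in the jack's steel grip block (44 mm along x, 36 mm across y, top 76 mm over the bench), 50 mm straight above the jack's origin, axes as the jack's: grasp here from above, closing across y, to lift or shift the jack
- saddle (a point): centre of the top face of the jack's saddle, a flat disc 32 mm across; 75 mm above the jack's underside with the handle up; it rises straight up 43 mm per rad of handle (25.8 mm for a full stroke)
- handle (a joint): jack handle: 0 = fully up (31.5 degrees above level, sprung to return there), 0.6 rad = fully down at its stop (3 degrees below level). The saddle follows it; it stays down only while pressed. Pressing its paddle takes 2 to 3 N unloaded, about 5 to 11 N with the sub-rack on the saddle, which is met at about 0.28 rad
- handle_pad (a point): centre of the upper face of the handle's grey plastic paddle (60 mm long, 36 mm wide, 12 mm thick), 180 mm along the handle from its pivot, 6 mm above the pivot line; moves with the handle on an arc about the pivot. Press down here
- stand: rear stand fixed to the bench, carrying the sub-rack on a hinge; origin on the bench under the sub-rack, z up, x from its front to its back; front panel at x = -144 mm, 370 mm wide (y), top 153 mm up. On the front: black U-handles standing out 42 mm at y = +-172 mm, a square-ended cable bracket at y = -80 mm (no lift point), the lift lug at y = +60 mm
- lift_pad (a point): centre of the underside of the round lift pad (34 mm across) under the lift lug, 87 mm above the bench at rest, about 100 mm at full stroke (17 to 29 N rest on it). The lug: steel tongue 44 mm wide, 14 mm thick with the pad, ROUND nose, raised triangle on top, standing out 57 mm. Its x axis points level to the sub-rack's back: push the jack in that way
- pod: grey plastic programming pod, 100 x 60 x 24 mm box with a small black plug at one end; a bystander, leave it where it is; origin at its underside
- meter: black hand-held multimeter lying flat, 150 x 75 x 36 mm; a bystander, leave it where it is; origin at its underside
- cup: white mug, 85 mm tall, 76 mm across; a bystander, leave it where it is; origin at its underside
- screw_jar: clear jar with lid, 60 mm tall, 56 mm across; a bystander, leave it where it is; origin at its underside
- driver: screwdriver lying down, grey handle; a bystander, leave it where it is
- blank_panel: aluminium blank card panel lying flat, 30 x 128 mm, 6 mm thick, with two black ejector blocks to 24 mm; a bystander, leave it where it is; origin at its underside

How it is judged:
By the outcome, as a careful person would: the job done as asked, in the order asked, and still so for the second after the job is handed in, while the arm keeps its last pose, push and grip.
It also fails if it takes over 69 s, if anything falls off the work surface, if the arm or the gripper's body presses on something with over 40 N, if the wrist force passes 120 N, or if a joint passes its speed limit or range.

## Working session

There is one attempt and no reset: what is moved stays moved. The work goes in short steps, Python scripts to look and compute and a shell command to move; the robot and the scene stay as the last step left them, time stands still between calls to the robot, and variables do not carry over. Pictures are saved under pics/ and viewed, at most 12 in all, crops included, and the job is handed in when it is done.

```bash
mkdir -p pics; ls
cat > h.py <<'E'
import numpy as np, cv2
from cell import env, eyes
def ray(p, rc):
    E=np.array(p["extrinsics"]); R,t=E[:3,:3],E[:3,3]
    d=R.T@np.array([(rc[1]-p["cx"])/p["fx"],(rc[0]-p["cy"])/p["fy"],1]); return -R.T@t, d
def atz(p, rc, z):
    o,d=ray(p,rc); return o+d*(z-o[2])/d[2]
def tri(l):
    A=0;b=0
    for p,rc in l:
        o,d=ray(p,rc); d=d/np.linalg.norm(d); P=np.eye(3)-np.outer(d,d); A=A+P; b=b+P@o
    return np.linalg.solve(A,b)
def proj(p, X):
    E=np.array(p["extrinsics"]); c=E[:3,:3]@np.array(X)+E[:3,3]; return np.round([p["fy"]*c[1]/c[2]+p["cy"],p["fx"]*c[0]/c[2]+p["cx"]],1)
def save(p,n): cv2.imwrite("pics/"+n,np.array(p["pixels"])[:,:,::-1])
E
python3 - <<'E'
from h import *
np.set_printoptions(precision=1,suppress=True)
print(env.state(), env.pinch_z)
P={n:eyes.read_camera(n) for n in("scene","top","wrist")}
for n,p in P.items(): save(p,n+"0.png")
for k in ["jack","jack_grip","saddle","handle_pad","lift_pad","stand","pod","meter","cup","screw_jar","driver","blank_panel"]:
    for n,p in P.items():
        r=eyes.spot_point(k,p)[:2]
        print(k,n,[(np.round(x["centre"],1),round(x["score"],2)) for x in r], [atz(p,x["centre"],dict(jack_grip=50,saddle=75,handle_pad=159,lift_pad=87).get(k,0)) for x in r[:1]])
E
```

```text
pics
{'t': 0.0, 'joints': array([ 1. ,  0.5,  1.6, -0. ,  1.1, -0.1]), 'qvel': array([-0., -0.,  0., -0., -0.,  0.]), 'tau': array([ -0. , -61.3, -25.8,   0.1,   0. ,  -0. ]), 'eef_pos': array([253.5, 571. , 214.1]), 'tcp_rot': array([-3.1, -0. ,  2.7]), 'ft_force': array([ 0.2, -0.8,  0.9]), 'moment': array([-0., -0.,  0.]), 'grip_force': 0.0, 'opening': 1.0039082594715554} -18.8
jack scene [(array([232.7, 211.7]), 0.98)] [array([ 516.2, -136.3,    0. ])]
jack top [(array([234. , 321.4]), 0.73)] [array([ 513., -130.,    0.])]
jack wrist [] []
jack_grip scene [(array([145.1, 356.8]), 0.68), (array([224. , 213.1]), 0.62)] [array([517.1, 317.7,  50. ])]
jack_grip top [(array([230.8, 322.4]), 0.81)] [array([ 515.1, -128.6,   50. ])]
jack_grip wrist [] []
saddle scene [(array([199.8, 231.8]), 0.64), (array([230.9, 212.1]), 0.55)] [array([499.1, -60.5,  75. ])]
saddle top [(array([232. , 298.4]), 0.41)] [array([508.4, -49.7,  75. ])]
saddle wrist [] []
handle_pad scene [(array([259.1, 149.3]), 0.88), (array([152.2, 255.2]), 0.32)] [array([ 577.7, -301.7,  159. ])]
handle_pad top [(array([
[... 849 characters left out ...]
), 0.74), (array([151.2, 255.2]), 0.44)] [array([ 704.3, -359.2,    0. ])]
cup top [(array([178.5, 386.6]), 0.55)] [array([ 701.2, -361.2,   -0. ])]
cup wrist [] []
screw_jar scene [(array([151.5, 257.9]), 0.95)] [array([361.3,  96.1,   0. ])]
screw_jar top [(array([278.3, 254.3]), 0.73)] [array([370.9,  94.7,   0. ])]
screw_jar wrist [] []
driver scene [(array([190.2, 187. ]), 0.58)] [array([ 368.7, -132.1,    0. ])]
driver top [(array([274.6, 323.6]), 0.5)] [array([ 378.5, -131.9,    0. ])]
driver wrist [] []
blank_panel scene [(array([261.8, 339.3]), 0.91)] [array([755.5,  95. ,   0. ])]
blank_panel top [(array([163.2, 254. ]), 0.69)] [array([764.3,  92.6,   0. ])]
blank_panel wrist [] []
```

View pics/scene0.png

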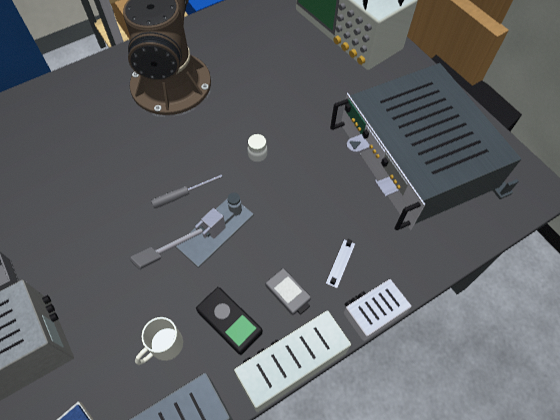

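View pics/top0.png

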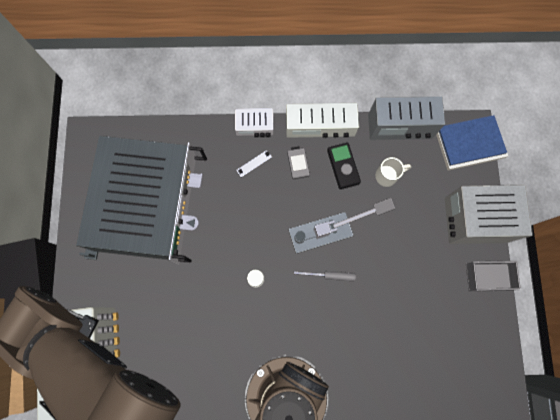

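The scene view shows the jack with its saddle at (200,233) and paddle at (257,146), the lug with its triangle at (144,357), and the square bracket at (186,388). The top view shows the lug at (223,190) and the jack grip at (230,322). The detections agree with both pictures. I'll move above the jack and look closer with the wrist camera.

```bash
cat >> h.py <<'E'
def plan(x,y,z,yawdeg,N,start=None):
    s=env.state(); p,yaw=(np.array(s["eef_pos"]),s["tcp_rot"][2]) if start is None else (np.array(start[:3],float),np.radians(start[3]))
    d=np.array([x,y,z])-p; dy=(np.radians(yawdeg)-yaw+np.pi)%(2*np.pi)-np.pi
    print("from",np.round(p,1),"yaw",round(np.degrees(yaw),2),"rpy",np.round(s["tcp_rot"],4),"t",s["t"],"dyaw",round(np.degrees(dy),2))
    for i in range(N):
        a=yaw+dy*i/N; v=d/N/60
        print([[round(float(v[0]*np.cos(a)+v[1]*np.sin(a)),3),round(float(v[0]*np.sin(a)-v[1]*np.cos(a)),3),round(float(-v[2]),3)],round(float(-np.degrees(dy)/N/5),3)])
E
python3 - <<'E'
from h import *
P={n:eyes.read_camera(n) for n in("scene","top")}
print("grip",tri([(P["scene"],[224,213.1]),(P["top"],[230.8,322.4])]),"pad",tri([(P["scene"],[259.1,149.3]),(P["top"],[207,389.5])]),"sad",tri([(P["scene"],[199.8,231.8]),(P["top"],[232,298.4])]),"lug",tri([(P["scene"],[144.9,356.1]),(P["top"],[225.1,196])]))
plan(514,-130,254,104,20)
E
```

```text
grip [ 516.83955542 -128.44280433   42.01855904] pad [ 570.0273217  -312.95581741  153.25617312] sad [504.89887806 -55.62220403  81.47217594] lug [537.16403948 279.30724065  99.16551502]
from [253.6 571.3 214.7] yaw 156.06 rpy [3.1415 0.     2.7238] t 2.05 dyaw -52.06
[[-0.435, -0.446, -0.033], 0.521]
[[-0.455, -0.426, -0.033], 0.521]
[[-0.474, -0.405, -0.033], 0.521]
[[-0.492, -0.383, -0.033], 0.521]
[[-0.509, -0.36, -0.033], 0.521]
[[-0.525, -0.337, -0.033], 0.521]
[[-0.539, -0.312, -0.033], 0.521]
[[-0.553, -0.288, -0.033], 0.521]
[[-0.566, -0.262, -0.033], 0.521]
[[-0.577, -0.236, -0.033], 0.521]
[[-0.587, -0.21, -0.033], 0.521]
[[-0.596, -0.183, -0.033], 0.521]
[[-0.604, -0.156, -0.033], 0.521]
[[-0.61, -0.128, -0.033], 0.521]
[[-0.615, -0.1, -0.033], 0.521]
[[-0.619, -0.072, -0.033], 0.521]
[[-0.622, -0.044, -0.033], 0.521]
[[-0.623, -0.016, -0.033], 0.521]
[[-0.623, 0.013, -0.033], 0.521]
[[-0.622, 0.041, -0.033], 0.521]
```

```bash
python3 -m inch '[[[-0.43,-0.45,-0.03],0.52,-1],[[-0.45,-0.43,-0.03],0.52,-1],[[-0.47,-0.41,-0.03],0.52,-1],[[-0.49,-0.38,-0.03],0.52,-1],[[-0.51,-0.36,-0.03],0.52,-1],[[-0.53,-0.34,-0.03],0.52,-1],[[-0.54,-0.31,-0.03],0.52,-1],[[-0.55,-0.29,-0.03],0.52,-1],[[-0.57,-0.26,-0.03],0.52,-1],[[-0.58,-0.24,-0.03],0.52,-1]]'
python3 -m inch '[[[-0.59,-0.21,-0.03],0.52,-1],[[-0.6,-0.18,-0.03],0.52,-1],[[-0.6,-0.16,-0.03],0.52,-1],[[-0.61,-0.13,-0.03],0.52,-1],[[-0.62,-0.1,-0.03],0.52,-1],[[-0.62,-0.07,-0.03],0.52,-1],[[-0.62,-0.04,-0.03],0.52,-1],[[-0.62,-0.02,-0.03],0.52,-1],[[-0.62,0.01,-0.03],0.52,-1],[[-0.62,0.04,-0.03],0.52,-1]]'
python3 - <<'E'
from h import *
np.set_printoptions(precision=1,suppress=True)
p=eyes.read_camera("wrist"); save(p,"wrist1.png"); E=np.array(p["extrinsics"]); print("cam",-E[:3,:3].T@E[:3,3])
for k,z in dict(jack=0,jack_grip=50,saddle=75,handle_pad=159).items():
    print(k,[(x["centre"],round(x["score"],2),atz(p,x["centre"],z)) for x in eyes.spot_point(k,p)[:2]])
m=eyes.cut_out("jack",p)
if m: print(m[0]["score"],m[0]["mask"].sum()); np.save("m.npy",m[0]["mask"])
s=env.state(); print(s["t"],s["eef_pos"],np.degrees(s["tcp_rot"]))
E
```

```text
t: 3.3
eef_pos: [383.4, 218.7, 232.9]
tcp_rot: [3.141, 0.0, 2.269]
ft_force: [1.3, 0.2, 0.3]
opening: 1.002
grip_force: 0.0
t: 4.55
eef_pos: [513.5, -131.9, 250.8]
tcp_rot: [3.141, 0.0, 1.815]
ft_force: [-0.3, 0.8, -0.4]
opening: 1.002
grip_force: 0.0
cam [498.9 -68.1 421.9]
jack [([178.4, 273.6], 0.93, array([ 514.1, -122.1,    0. ]))]
jack_grip [([189.1, 274.2], 0.85, array([ 516.2, -128.1,   50. ]))]
saddle [([120.6, 274.0], 0.7, array([496.8, -52.2,  75. ])), ([163.0, 170.4], 0.2, array([ 396.8, -123.5,   75. ]))]
handle_pad []
0.7 10041
4.85 [ 512.8 -129.9  250.6] [-180.    -0.   104.1]
```

View pics/wrist1.png

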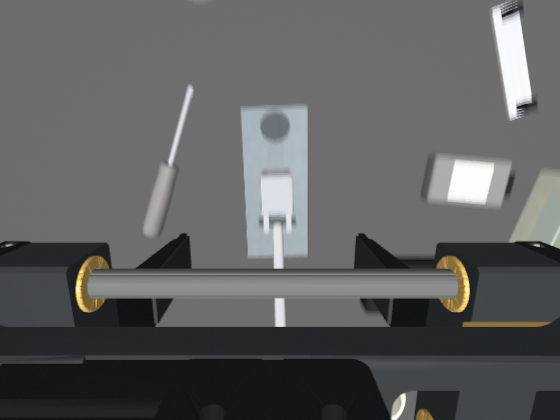

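The wrist view shows the jack lined up with the image: plate corners at about (106,242), (105,307), (256,248) and (256,307), saddle at (124,275), grip block at (190,277). Next I'll work out the yaw and position from the plate.

Run:
```python
from h import *
np.set_printoptions(precision=1,suppress=True)
p=eyes.read_camera("wrist")
g=cv2.cvtColor(np.array(p["pixels"]),cv2.COLOR_RGB2HSV); 
im=np.array(p["pixels"]).astype(int)
# plate: bluish grey (b-r>8)
m=((im[:,:,2]-im[:,:,0])>8)&(im.sum(2)>240); m[258:]=0; m[:,:225]=0; m[:,325:]=0
m=m.astype(np.uint8); print(m.sum())
c=max(cv2.findContours(m,0,1)[0],key=cv2.contourArea)[:,0]
W=np.array([atz(p,(v,u),10)[:2] for u,v in c if v<255],np.float32)
r=cv2.minAreaRect(W); b=cv2.boxPoints(r); print(r,b)
for r0 in (110,130,150,170,190,210,230,250):
    u=np.where(m[r0])[0]; print(r0,u.min(),u.max(),atz(p,(r0,u.min()),10)[:2],atz(p,(r0,u.max()),10)[:2])
s=env.state(); print(s["t"],s["eef_pos"],np.degrees(s["tcp_rot"]))
```

```text
8688
((517.84716796875, -126.25934600830078), (83.2516098022461, 198.26382446289062), 15.800657272338867) [[ 450.8  -42.2]
 [ 504.8 -233. ]
 [ 584.9 -210.3]
 [ 530.9  -19.5]]
110 241 306 [451.8 -45. ] [531.2 -25. ]
130 242 306 [458.5 -68.4] [537.8 -48.4]
150 243 306 [465.3 -92.6] [544.5 -72.6]
170 244 307 [ 472.4 -117.5] [552.8 -97.2]
190 245 307 [ 479.6 -143.1] [ 559.9 -122.9]
210 246 307 [ 487.1 -169.6] [ 567.4 -149.3]
230 247 307 [ 494.8 -196.8] [ 575.  -176.6]
250 248 307 [ 502.8 -225. ] [ 582.9 -204.7]
4.9 [ 512.9 -129.8  250.7] [-180.    -0.   104.1]
```

Run:
```python
from h import *
plan(517.3,-127.2,31,105.7,10)
```

```text
from [ 512.9 -129.8  250.7] yaw 104.13 rpy [-3.1415e+00 -2.0000e-04  1.8174e+00] t 4.9 dyaw 1.57
[[0.002, 0.008, 0.366], -0.031]
[[0.002, 0.008, 0.366], -0.031]
[[0.002, 0.008, 0.366], -0.031]
[[0.002, 0.008, 0.366], -0.031]
[[0.002, 0.008, 0.366], -0.031]
[[0.002, 0.008, 0.366], -0.031]
[[0.002, 0.008, 0.366], -0.031]
[[0.002, 0.008, 0.366], -0.031]
[[0.002, 0.008, 0.366], -0.031]
[[0.002, 0.008, 0.366], -0.031]
```

```bash
python3 -m inch '[[[0.02,0.08,0.4],-0.3,-1],[[0,0,0.5],0,-1],[[0,0,0.5],0,-1],[[0,0,0.5],0,-1],[[0,0,0.5],0,-1],[[0,0,0.5],0,-1],[[0,0,0.4],0,-1],[[0,0,0.26],0,-1],[[0,0,0.1],0,-1],[[0,0,0],0,-1]]'
python3 -m inch '[[[0,0,0],0,1],[[0,0,0],0,1],[[0,0,0],0,1],[[0,0,0],0,1],[[0,0,0],0,1],[[0,0,0],0,1],[[0,0,0],0,1],[[0,0,0],0,1],[[0,0,0],0,1],[[0,0,0],0,1]]'
```

```text
t: 6.15
eef_pos: [517.7, -128.1, 31.2]
tcp_rot: [3.141, 0.0, 1.843]
ft_force: [0.1, -0.2, 0.8]
opening: 0.999
grip_force: 0.0
t: 7.4
eef_pos: [517.5, -128.3, 31.0]
tcp_rot: [-3.141, -0.0, 1.842]
ft_force: [-1.3, -0.5, 0.1]
opening: 0.38
grip_force: 30.0
```

Run:
```python
from h import *
s=env.state(); p=s["eef_pos"]
plan(530,140,181,95,10,[517.5,-128.3,81,105.6])
```

```text
from [ 517.5 -128.3   81. ] yaw 105.6 rpy [-3.1415e+00 -2.0000e-04  1.8424e+00] t 7.4 dyaw -10.6
[[0.425, 0.14, -0.167], 0.212]
[[0.428, 0.132, -0.167], 0.212]
[[0.43, 0.124, -0.167], 0.212]
[[0.432, 0.117, -0.167], 0.212]
[[0.434, 0.109, -0.167], 0.212]
[[0.436, 0.1, -0.167], 0.212]
[[0.438, 0.092, -0.167], 0.212]
[[0.44, 0.084, -0.167], 0.212]
[[0.441, 0.076, -0.167], 0.212]
[[0.442, 0.068, -0.167], 0.212]
```

```bash
python3 -m inch '[[[0,0,-0.05],0,1],[[0,0,-0.1],0,1],[[0,0,-0.1],0,1],[[0,0,-0.1],0,1],[[0,0,-0.1],0,1],[[0,0,-0.1],0,1],[[0,0,-0.1],0,1],[[0,0,-0.1],0,1],[[0,0,-0.08],0,1],[[0,0,0],0,1]]'
python3 -m inch '[[[0.2,0.06,-0.17],0.21,1],[[0.43,0.13,-0.17],0.21,1],[[0.43,0.12,-0.17],0.21,1],[[0.43,0.12,-0.17],0.21,1],[[0.43,0.11,-0.17],0.21,1],[[0.44,0.1,-0.17],0.21,1],[[0.44,0.09,-0.17],0.21,1],[[0.44,0.08,-0.17],0.21,1],[[0.44,0.08,-0.17],0.21,1],[[0.22,0.04,-0.17],0.21,1]]'
python3 -m inch '[[[0.2,0.05,0],0,1],[[0.15,0.05,0],0,1],[[0.06,0,0],0,1],[[0,0,0],0,1],[[0,0,0],0,1],[[0,0,0],0,1],[[0,0,0],0,1],[[0,0,0],0,1],[[0,0,0],0,1],[[0,0,0],0,1]]'
python3 - <<'E'
from h import *
np.set_printoptions(precision=1,suppress=True)
P={n:eyes.read_camera(n) for n in("wrist","top","scene")}
save(P["wrist"],"wrist2.png")
p=P["wrist"]; E=np.array(p["extrinsics"]); print("cam",-E[:3,:3].T@E[:3,3])
for n in P:
  for k,z in dict(saddle=225,jack_grip=200,lift_pad=87).items():
    print(k,n,[(x["centre"],round(x["score"],2),atz(P[n],x["centre"],z)) for x in eyes.spot_point(k,P[n])[:2]])
s=env.state(); print(s["t"],s["eef_pos"],np.degrees(s["tcp_rot"]),s["grip_force"])
E
```

```text
t: 8.65
eef_pos: [517.7, -128.4, 81.2]
tcp_rot: [3.141, 0.0, 1.842]
ft_force: [0.2, 0.4, -8.5]
opening: 0.381
grip_force: 30.0
t: 9.9
eef_pos: [528.1, 113.5, 182.8]
tcp_rot: [-3.141, -0.0, 1.66]
ft_force: [0.3, 0.2, -9.4]
opening: 0.377
grip_force: 30.0
t: 11.15
eef_pos: [532.3, 137.3, 182.9]
tcp_rot: [3.142, -0.0, 1.659]
ft_force: [-0.3, -0.0, -8.1]
opening: 0.373
grip_force: 30.0
cam [527.7 202.7 353.9]
saddle wrist [([102.3, 271.8], 0.8, array([526.3, 215.5, 225. ])), ([21.8, 301.0], 0.42, array([534.6, 244.6, 225. ]))]
jack_grip wrist [([262.2, 271.4], 0.74, array([533., 138., 200.]))]
lift_pad wrist [([21.5, 300.6], 0.57, array([541.7, 289.7,  87. ])), ([105.2, 271.3], 0.21, array([524.7, 226.8,  87. ]))]
saddle top []
jack_grip top []
lift_pad top [([271.5, 324.0], 0.65, array([ 381.4, -124.6,   87. ])), ([222.3, 194.6], 0.63, array([543.5, 277.4,  87. ]))]
saddle scene [([121.1, 333.9], 0.51, array([521.8, 215.1, 225. ]))]
jack_grip scene [([144.5, 307.2], 0.61, array([530.1, 135.9, 200. ]))]
lift_pad scene []
11.75 [532.3 137.3 182.8] [180.   -0.   95.1] 29.985989034175873
```

View pics/wrist2.png

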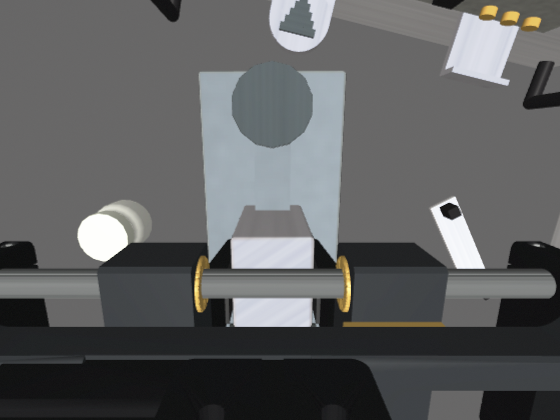

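The wrist view shows the carried jack with its saddle at (103,272), the lug nose at (50,300) with the triangle above it, the bracket at (78,478) and the U-handles at the upper edge. The panel is about 10° off my heading, so I'll shift sideways for a full view of the lug.

```bash
python3 -m inch '[[[-0.15,0.24,0],0,1],[[-0.27,0.44,0],0,1],[[-0.27,0.44,0],0,1],[[-0.27,0.44,0],0,1],[[-0.12,0.18,0],0,1],[[0,0,0],0,1],[[0,0,0],0,1],[[0,0,0],0,1],[[0,0,0],0,1],[[0,0,0],0,1]]'
python3 - <<'E'
from h import *
np.set_printoptions(precision=1,suppress=True)
p=eyes.read_camera("wrist"); save(p,"wrist3.png")
E=np.array(p["extrinsics"]); print("cam",-E[:3,:3].T@E[:3,3],p["fx"])
im=np.array(p["pixels"]); cv2.imwrite("pics/wrist3c.png",cv2.resize(im[:190,:,::-1],None,fx=1.42,fy=1.42*1.5,interpolation=cv2.INTER_CUBIC))
for k,z in dict(saddle=225,lift_pad=87).items():
    print(k,[(x["centre"],round(x["score"],2),atz(p,x["centre"],z)) for x in eyes.spot_point(k,p)[:2]])
s=env.state(); print(s["t"],s["eef_pos"],np.degrees(s["tcp_rot"]),s["grip_force"])
np.savez("w3.npz",**{k:np.array(v) for k,v in p.items()})
E
```

```text
t: 13.0
eef_pos: [641.9, 82.1, 183.0]
tcp_rot: [3.141, -0.0, 1.659]
ft_force: [0.1, -0.6, -8.7]
opening: 0.377
grip_force: 30.0
cam [637.3 147.6 354.1] 311.8433374257705
saddle [([103.9, 272.6], 0.83, array([636.3, 159.8, 225. ]))]
lift_pad []
13.15 [642.   82.  182.9] [180.   -0.   95.1] 29.985913932323456
```

View pics/wrist3.png

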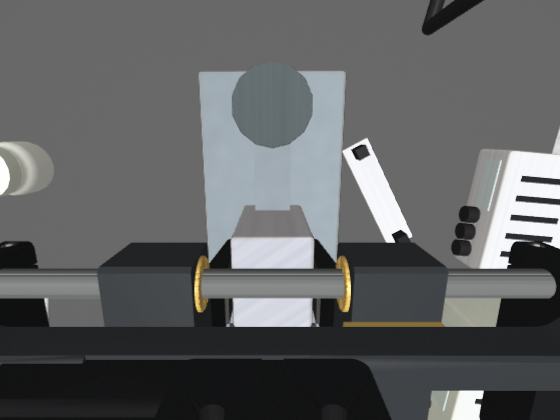

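I moved the wrong way, and the lug is now out of view above; only the right U-handle shows, at (15,440). I'll go up and forward.

```bash
python3 -m inch '[[[0,0,-0.2],0,1],[[0.2,0.02,-0.3],0,1],[[0.35,0.03,0],0,1],[[0.4,0.03,0],0,1],[[0.35,0.03,0],0,1],[[0.16,0.02,0],0,1],[[0,0,0],0,1],[[0,0,0],0,1],[[0,0,0],0,1],[[0,0,0],0,1]]'
python3 - <<'E'
from h import *
np.set_printoptions(precision=1,suppress=True)
p=eyes.read_camera("wrist"); save(p,"wrist4.png")
E=np.array(p["extrinsics"]); print("cam",-E[:3,:3].T@E[:3,3],p["fx"])
for k,z in dict(saddle=255,lift_pad=87).items():
    print(k,[(x["centre"],round(x["score"],2),atz(p,x["centre"],z)) for x in eyes.spot_point(k,p)[:2]])
s=env.state(); print(s["t"],s["eef_pos"],np.degrees(s["tcp_rot"]),s["grip_force"])
np.savez("w4.npz",**{k:np.array(v) for k,v in p.items()})
E
```

```text
t: 14.4
eef_pos: [642.1, 169.4, 212.9]
tcp_rot: [3.141, -0.0, 1.659]
ft_force: [-0.2, 0.1, -8.6]
opening: 0.378
grip_force: 30.0
cam [637.6 234.8 384. ] 311.8433374257705
saddle [([101.1, 271.7], 0.61, array([636.2, 248. , 255. ]))]
lift_pad [([63.7, 169.9], 0.89, array([542.4, 288.3,  87. ]))]
14.55 [642.1 169.6 212.9] [180.  -0.  95.] 29.98585671186447
```

View pics/wrist4.png

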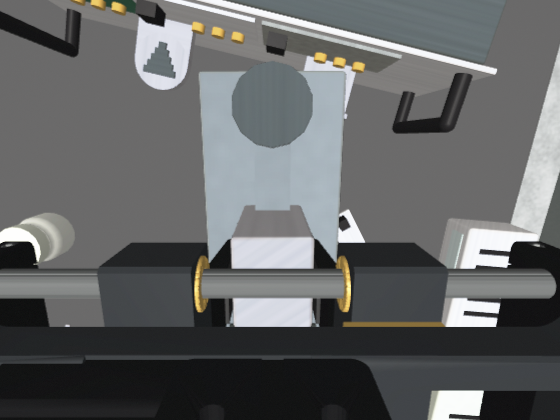

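The lug is in full view, with its nose tip at about (89,163) and sides at columns 134 and 193. The panel's top edge runs as a white line down to (72,495). I'll fit both numerically.

Run:
```python
from h import *
from scipy.optimize import least_squares
np.set_printoptions(precision=2,suppress=True)
p=np.load("w4.npz"); im=p["pixels"].astype(int)
# panel top edge: brightest row per column
L=[]
for u in range(300,490,5):
    r0=int(15+(u-225)*57/270); col=im[r0-8:r0+14,u].sum(1); 
    w=np.where(col>540)[0]
    if len(w): L.append((u,r0-8+w.mean(),len(w)))
L=np.array(L); W=np.array([atz(p,(v,u),153)[:2] for u,v,_ in L]); 
c=W.mean(0); d=np.linalg.svd(W-c)[2][0]; res=(W-c)@np.array([-d[1],d[0]])
print(len(L),"panel dir deg",np.degrees(np.arctan2(d[1],d[0])),"res",np.abs(res).max(),"pt",c)
# lug outline (top face, z 101): bright vs dark bench
g=im.sum(2); m=np.zeros(g.shape,np.uint8); m[15:100,128:200]=(g[15:100,128:200]>480)
n,lab,st,_=cv2.connectedComponentsWithStats(m); k=1+np.argmax(st[1:,4]); print(st[k])
m=(lab==k); pts=[]
for v in range(36,92,3):
    u=np.where(m[v])[0]
    if len(u): print(v,u.min(),u.max(),atz(p,(v,u.min()-.5),101)[:2],atz(p,(v,u.max()+.5),101)[:2])
cn=max(cv2.findContours(m.astype(np.uint8),0,1)[0],key=cv2.contourArea)[:,0]
N=np.array([atz(p,(v,u),101)[:2] for u,v in cn if v>66]); 
f=least_squares(lambda q:np.hypot(*(N-q[:2]).T)-q[2],[540,285,22]); print("nose circle",f.x,np.abs(f.fun).max())
N2=N; f2=least_squares(lambda q:np.hypot(*(N-q[:2]).T)-22,[540,285]); print(f2.x)
```

```text
38 panel dir deg -6.052157256941584 res 0.886626927257115 pt [713.66 299.71]
[ 135   17   65   73 2665]
36 137 191 [519.25 304.47] [564.3  308.45]
39 137 191 [519.22 302.22] [564.36 306.21]
42 136 190 [518.37 299.88] [563.6  303.88]
45 136 190 [518.34 297.62] [563.66 301.62]
48 136 190 [518.31 295.34] [563.72 299.36]
51 135 189 [517.44 292.98] [562.96 297.  ]
54 135 189 [517.41 290.68] [563.02 294.72]
57 135 188 [517.38 288.37] [562.24 292.34]
60 135 188 [517.34 286.06] [562.3  290.04]
63 135 187 [517.31 283.73] [561.53 287.65]
66 136 187 [518.11 281.47] [561.59 285.32]
69 137 186 [518.91 279.2 ] [560.8  282.91]
72 138 186 [519.72 276.92] [560.86 280.56]
75 139 184 [520.53 274.63] [559.23 278.06]
78 142 183 [523.03 272.48] [558.44 275.61]
81 144 181 [524.7  270.25] [556.81 273.09]
84 147 177 [527.22 268.08] [553.47 270.4 ]
87 153 173 [532.29 266.12] [550.11 267.7 ]
nose circle [539.26 287.14  21.88] 0.43693423759576433
[539.25 287.29]
```

Run:
```python
from h import *
from scipy.optimize import least_squares
np.set_printoptions(precision=2,suppress=True)
p=np.load("w4.npz"); im=p["pixels"].astype(int); g=im.sum(2)
m=np.zeros(g.shape,np.uint8); m[76:150,215:330]=(g[76:150,215:330]<330)
n,lab,st,_=cv2.connectedComponentsWithStats(m); k=1+np.argmax(st[1:,4]); print(st[k])
cn=max(cv2.findContours((lab==k).astype(np.uint8),0,1)[0],key=cv2.contourArea)[:,0]
N=np.array([atz(p,(v,u),256.9)[:2] for u,v in cn if v>80])
f=least_squares(lambda q:np.hypot(*(N-q[:2]).T)-q[2],[636,248,16],loss="soft_l1",f_scale=.5); print("saddle",f.x,np.abs(f.fun).max())
t=np.array([642.1,169.6]); a=np.radians(95.05); d=f.x[:2]-t
sx=d@[np.cos(a),np.sin(a)]; sy=d@[-np.sin(a),np.cos(a)]; print("offset fwd,left",sx,sy)
b=np.radians(84); R=np.array([[np.cos(b),-np.sin(b)],[np.sin(b),np.cos(b)]])
for lug in ((540,288),):
  fin=np.array(lug)-R@[sx,sy]; pre=fin-R@[70,0]; print("final tcp",fin,"pre",pre)
plan(pre[0],pre[1],212.9,84,8)
```

```text
[ 232   76   64   72 2996]
saddle [634.68 241.05  10.93] 9.137791523814052
offset fwd,left 71.82544231275183 1.0979241445692907
final tcp [533.58 216.45] pre [526.27 146.84]
from [642.1 169.6 212.9] yaw 95.04 rpy [ 3.14 -0.    1.66] t 14.55 dyaw -11.04
[[-0.026, -0.245, -0.0], 0.276]
[[-0.032, -0.244, -0.0], 0.276]
[[-0.038, -0.243, -0.0], 0.276]
[[-0.044, -0.242, -0.0], 0.276]
[[-0.049, -0.241, -0.0], 0.276]
[[-0.055, -0.24, -0.0], 0.276]
[[-0.061, -0.238, -0.0], 0.276]
[[-0.067, -0.237, -0.0], 0.276]
```

Run:
```python
from h import *
plan(523.9,141.9,212.9,84,8)
```

```text
from [642.1 169.6 212.9] yaw 95.04 rpy [ 3.1415e+00 -1.0000e-04  1.6588e+00] t 14.55 dyaw -11.04
[[-0.036, -0.25, -0.0], 0.276]
[[-0.042, -0.249, -0.0], 0.276]
[[-0.048, -0.248, -0.0], 0.276]
[[-0.054, -0.247, -0.0], 0.276]
[[-0.06, -0.246, -0.0], 0.276]
[[-0.066, -0.244, -0.0], 0.276]
[[-0.072, -0.243, -0.0], 0.276]
[[-0.077, -0.241, -0.0], 0.276]
```

```bash
python3 -m inch '[[[-0.04,-0.25,0],0.28,1],[[-0.04,-0.25,0],0.28,1],[[-0.05,-0.25,0],0.27,1],[[-0.05,-0.25,0],0.28,1],[[-0.06,-0.25,0],0.27,1],[[-0.07,-0.24,0],0.28,1],[[-0.07,-0.24,0],0.27,1],[[-0.08,-0.24,0],0.28,1],[[0,0,0],0,1],[[0,0,0],0,1]]'
python3 -m inch '[[[0,0,0.2],0,1],[[0,0,0.45],0,1],[[0,0,0.5],0,1],[[0,0,0.5],0,1],[[0,0,0.5],0,1],[[0,0,0.4],0,1],[[0,0,0.3],0,1],[[0,0,0.13],0,1],[[0,0,0],0,1],[[0,0,0],0,1]]'
python3 - <<'E'
from h import *
plan(531.2,211.5,34,84,7)
E
```

```text
t: 15.8
eef_pos: [524.2, 141.8, 213.1]
tcp_rot: [3.141, -0.0, 1.466]
ft_force: [0.3, -0.5, -8.8]
opening: 0.38
grip_force: 30.0
t: 17.05
eef_pos: [524.2, 141.8, 34.6]
tcp_rot: [3.141, -0.0, 1.466]
ft_force: [-0.6, -0.3, -8.5]
opening: 0.381
grip_force: 30.0
from [524.2 141.8  34.6] yaw 84.01 rpy [ 3.1405e+00 -3.0000e-04  1.4663e+00] t 17.05 dyaw -0.01
[[0.167, -0.001, 0.001], 0.0]
[[0.167, -0.001, 0.001], 0.0]
[[0.167, -0.001, 0.001], 0.0]
[[0.167, -0.001, 0.001], 0.0]
[[0.167, -0.001, 0.001], 0.0]
[[0.167, -0.001, 0.001], 0.0]
[[0.167, -0.001, 0.001], 0.0]
```

```bash
python3 -m inch '[[[0.05,0,0],0,1],[[0.1,0,0],0,1],[[0.13,0,0],0,1],[[0.13,0,0],0,1],[[0.1,0,0],0,1],[[0.06,0,0],0,1],[[0,0,0],0,1],[[0,0,0],0,1],[[0,0,0],0,1],[[0,0,0],0,1]]'
python3 - <<'E'
from h import *
np.set_printoptions(precision=2,suppress=True)
p=eyes.read_camera("wrist"); save(p,"wrist5.png")
np.savez("w5.npz",**{k:np.array(v) for k,v in p.items()})
s=env.state(); print(s["t"],s["eef_pos"],np.degrees(s["tcp_rot"]),s["ft_force"])
z=44+s["eef_pos"][2]
for k,zz in dict(saddle=z,lift_pad=87).items():
    print(k,zz,[(x["centre"],round(x["score"],2),atz(p,x["centre"],zz)) for x in eyes.spot_point(k,p)[:2]])
E
```

```text
t: 18.3
eef_pos: [527.4, 175.6, 34.1]
tcp_rot: [3.142, -0.0, 1.466]
ft_force: [-0.0, 0.2, -7.4]
opening: 0.376
grip_force: 30.0
18.35 [527.39 175.64  34.04] [180.  -0.  84.] [-1.04 -0.43 -8.21]
saddle 78.04496251784715 [([104.2, 272.5], 0.67, array([536.68, 252.85,  78.04]))]
lift_pad 87 [([260.2, 270.1], 0.51, array([529.4 , 192.41,  87.  ]))]
```

View pics/wrist5.png

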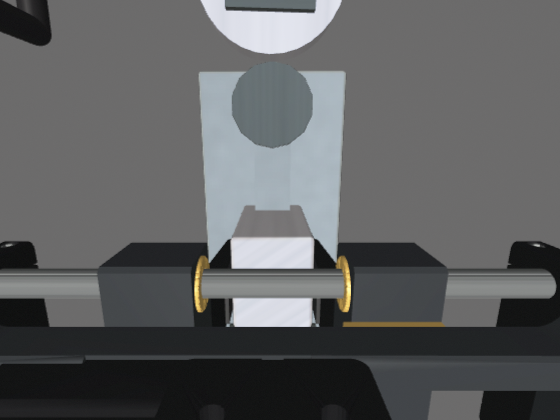

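The saddle at (104,272) and the lug nose, with its tip at (53,271), are now in line, and the triangle's base is square to the image. Now I'll compute the remaining advance.

Run:
```python
from h import *
from scipy.optimize import least_squares
np.set_printoptions(precision=2,suppress=True)
p=np.load("w5.npz"); im=p["pixels"].astype(int); g=im.sum(2)
m=(g>480).astype(np.uint8); m[62:]=0; m[:,:195]=0; m[:,350:]=0
cn=max(cv2.findContours(m,0,1)[0],key=cv2.contourArea)[:,0]
N=np.array([atz(p,(v,u),101)[:2] for u,v in cn if v>8 and (u<225 or u>317 or v>30)])
f=least_squares(lambda q:np.hypot(*(N-q[:2]).T)-22,[540,285],loss="soft_l1"); print("nose c",f.x,np.abs(f.fun).max(),len(N))
S=atz(p,(104.7,272.4),78)[:2]; a=np.radians(84); d=f.x-S
print("S",S,"fwd",d@[np.cos(a),np.sin(a)],"left",d@[-np.sin(a),np.cos(a)])
```

```text
nose c [539.78 287.44] 0.19161978648762457 147
S [536.62 252.67] fwd 34.90350813621956 left 0.496990543331266
```

```bash
python3 -m inch '[[[0.05,-0.01,0],0,1],[[0.1,0,0],0,1],[[0.13,0,0],0,1],[[0.13,0,0],0,1],[[0.1,0,0],0,1],[[0.05,0,0],0,1],[[0.03,0,0],0,1],[[0,0,0],0,1],[[0,0,0],0,1],[[0,0,0],0,1]]'
python3 -m inch '[[[0,0,0.02],0,1],[[0,0,0.02],0,1],[[0,0,0.015],0,1],[[0,0,0],0,1],[[0,0,0],0,1],[[0,0,0],0,1],[[0,0,0],0,1],[[0,0,0],0,1],[[0,0,0],0,1],[[0,0,0],0,1]]'
python3 - <<'E'
from h import *
p=eyes.read_camera("scene"); im=np.array(p["pixels"])[:,:,::-1]
cv2.imwrite("pics/scene6.png",cv2.resize(im[100:220,240:440],None,fx=4,fy=4,interpolation=cv2.INTER_CUBIC))
E
```

```text
t: 19.7
eef_pos: [530.5, 210.9, 34.1]
tcp_rot: [3.142, -0.0, 1.466]
ft_force: [0.4, 0.4, -9.2]
opening: 0.379
grip_force: 30.0
t: 20.95
eef_pos: [530.4, 211.0, 31.0]
tcp_rot: [3.142, -0.0, 1.466]
ft_force: [-4.2, -2.4, 5.5]
opening: 0.38
grip_force: 30.0
```

View pics/scene6.png

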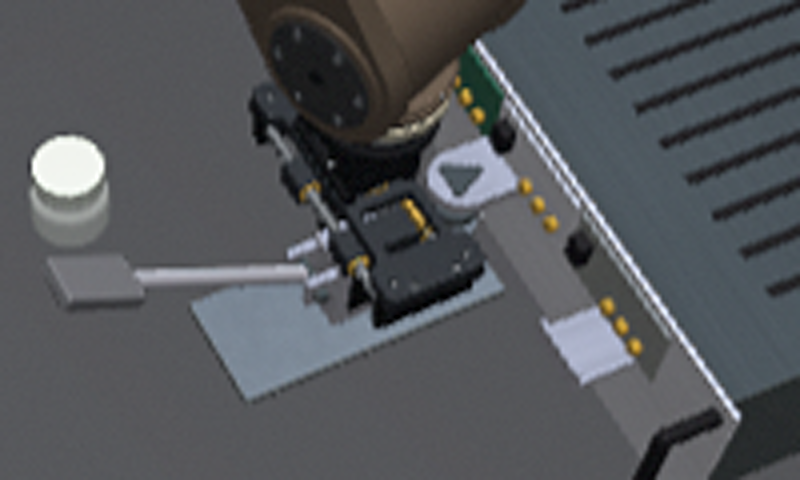

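The jack stands on the bench with its saddle under the triangle lug at (180,465 in the crop), and the paddle is free at (280,95). Next I'll release it, rise, and shut the fingers.

```bash
python3 -m inch '[[[0,0,0],0,-0.3],[[0,0,0],0,-1],[[0,0,0],0,-1],[[0,0,0],0,-1],[[0,0,0],0,-1],[[0,0,0],0,-1],[[0,0,0],0,-1],[[0,0,-0.1],0,-1],[[0,0,-0.2],0,-1],[[0,0,-0.4],0,-1]]'
python3 -m inch '[[[0,0,-0.5],0,-1],[[0,0,-0.5],0,-1],[[0,0,-0.5],0,-1],[[0,0,-0.5],0,-1],[[0,0,-0.4],0,1],[[0,0,0],0,1],[[0,0,0],0,1],[[0,0,0],0,1],[[0,0,0],0,1],[[0,0,0],0,1]]'
python3 - <<'E'
from h import *
np.set_printoptions(precision=2,suppress=True)
P={n:eyes.read_camera(n) for n in("wrist","top","scene")}
save(P["wrist"],"wrist7.png")
D={}
for n in P:
  for k,z in dict(saddle=75,jack_grip=50,handle_pad=159,jack=0).items():
    r=eyes.spot_point(k,P[n])[:1]
    print(k,n,[(x["centre"],round(x["score"],2),atz(P[n],x["centre"],z)) for x in r])
s=env.state(); print(s["t"],s["eef_pos"],s["opening"])
plan(512.6,28.6,200,84,6)
E
```

```text
t: 22.25
eef_pos: [530.2, 211.0, 73.4]
tcp_rot: [-3.141, 0.0, 1.466]
ft_force: [-0.3, 0.0, -0.6]
opening: 0.998
grip_force: 0.0
t: 23.5
eef_pos: [530.4, 211.0, 216.3]
tcp_rot: [-3.141, 0.0, 1.466]
ft_force: [-0.5, -0.3, -0.0]
opening: 0.427
grip_force: 0.0
saddle wrist [([260.4, 453.8], 0.3, array([718.12, 127.29,  75.  ]))]
jack_grip wrist [([195.6, 271.6], 0.76, array([530.82, 212.92,  50.  ]))]
handle_pad wrist []
jack wrist [([188.0, 272.2], 0.9, array([531.44, 213.07,   0.  ]))]
saddle top []
jack_grip top [([231.7, 217.7], 0.86, array([518.55, 209.01,  50.  ]))]
handle_pad top [([227.7, 277.8], 0.83, array([508.26,  15.81, 159.  ]))]
jack top [([229.3, 218.3], 0.75, array([535.35, 213.43,   0.  ]))]
saddle scene [([151.6, 354.8], 0.47, array([543.9 , 286.57,  75.  ]))]
jack_grip scene [([164.1, 326.8], 0.74, array([524.67, 213.08,  50.  ]))]
handle_pad scene [([168.6, 264.9], 0.89, array([511.62,  30.25, 159.  ]))]
jack scene [([174.4, 326.0], 0.91, array([526.35, 215.02,   0.  ]))]
24.25 [530.46 211.01 216.75] 0.00808417996207275
from [530.5 211.  216.8] yaw 84.01 rpy [ 3.14 -0.    1.47] t 24.25 dyaw -0.01
[[-0.509, 0.004, 0.047], 0.0]
[[-0.509, 0.004, 0.047], 0.0]
[[-0.509, 0.004, 0.047], 0.0]
[[-0.509, 0.004, 0.047], 0.0]
[[-0.509, 0.004, 0.047], 0.0]
[[-0.509, 0.004, 0.047], 0.0]
```

View pics/wrist7.png

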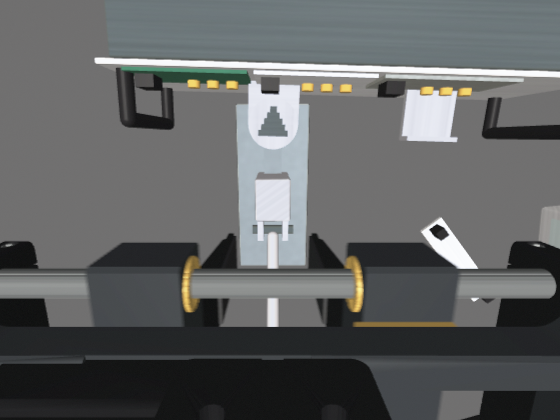

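The jack is standing in line with the lug: plate columns 238–308, lug columns 249–299, and the measured paddle position matches the geometry. Now I'll move over the paddle and compute the arc.

```bash
python3 -m inch '[[[-0.25,0,0],0,1],[[-0.5,0,0],0,1],[[-0.6,0,0],0,1],[[-0.6,0,0],0,1],[[-0.55,0,0],0,1],[[-0.4,0,0.1],0,1],[[-0.15,0,0.2],0,1],[[0,0,0.15],0,1],[[0,0,0],0,1],[[0,0,0],0,1]]'
python3 - <<'E'
from h import *
np.set_printoptions(precision=3,suppress=True)
print(env.state()["eef_pos"],env.state()["ft_force"])
a=np.radians(np.linspace(31.5,-2.9,19)); X=-35-180*np.cos(a)+6*np.sin(a); Z=60+180*np.sin(a)+6*np.cos(a)
print(np.c_[X,Z]); print(np.c_[np.diff(X),-np.diff(Z)]/60)
E
```

```text
t: 25.5
eef_pos: [511.5, 29.7, 189.8]
tcp_rot: [3.142, -0.0, 1.467]
ft_force: [0.3, 1.0, 0.2]
opening: 0.006
grip_force: 0.0
[511.492  29.672 189.768] [0.282 0.999 0.168]
[[-185.34   159.166]
 [-188.564  154.097]
 [-191.616  148.923]
 [-194.495  143.651]
 [-197.196  138.285]
 [-199.716  132.833]
 [-202.053  127.299]
 [-204.205  121.69 ]
 [-206.168  116.013]
 [-207.941  110.274]
 [-209.521  104.479]
 [-210.907   98.634]
 [-212.098   92.746]
 [-213.092   86.822]
 [-213.887   80.868]
 [-214.483   74.89 ]
 [-214.88    68.896]
 [-215.077   62.893]
 [-215.073   56.886]]
[[-0.054  0.084]
 [-0.051  0.086]
 [-0.048  0.088]
 [-0.045  0.089]
 [-0.042  0.091]
 [-0.039  0.092]
 [-0.036  0.093]
 [-0.033  0.095]
 [-0.03   0.096]
 [-0.026  0.097]
 [-0.023  0.097]
 [-0.02   0.098]
 [-0.017  0.099]
 [-0.013  0.099]
 [-0.01   0.1  ]
 [-0.007  0.1  ]
 [-0.003  0.1  ]
 [ 0.     0.1  ]]
```

```bash
python3 -m inch '[[[0,0,0.2],0,1],[[0,0,0.26],0,1],[[-0.05,0,0.08],0,1],[[-0.05,0,0.09],0,1],[[-0.05,0,0.09],0,1],[[-0.05,0,0.09],0,1],[[-0.04,0,0.09],0,1],[[-0.04,0,0.09],0,1],[[-0.04,0,0.09],0,1],[[-0.03,0,0.1],0,1]]'
python3 - <<'E'
from h import *
s=env.state(); print(s["t"],s["eef_pos"],s["ft_force"])
E
python3 -m inch '[[[-0.03,0,0.1],0,1],[[-0.03,0,0.1],0,1],[[-0.02,0,0.1],0,1],[[-0.02,0,0.1],0,1],[[-0.02,0,0.1],0,1],[[-0.01,0,0.1],0,1],[[-0.01,0,0.1],0,1],[[-0.01,0,0.1],0,1],[[0,0,0.1],0,1],[[0,0,0.07],0,1]]'
```

```text
t: 26.75
eef_pos: [509.2, 7.9, 118.6]
tcp_rot: [3.141, 0.0, 1.466]
ft_force: [0.1, 0.4, 1.5]
opening: 0.008
grip_force: 0.9
26.75 [509.20231214   7.92253888 118.59711174] [0.10356363 0.42621285 1.48408618]
t: 28.0
eef_pos: [508.4, -1.2, 60.8]
tcp_rot: [3.141, 0.0, 1.467]
ft_force: [-1.5, -2.3, 10.0]
opening: 0.003
grip_force: 4.9
```

```bash
python3 -m inch '[[[0,0,0.02],0,1],[[0,0,0.02],0,1],[[0,0,0.015],0,1],[[0,0,0],0,1],[[0,0,0],0,1],[[0,0,0],0,1],[[0,0,0],0,1],[[0,0,0],0,1],[[0,0,0],0,1],[[0,0,0],0,1]]'
```

```text
t: 29.25
eef_pos: [508.4, -1.2, 57.7]
tcp_rot: [3.141, 0.0, 1.467]
ft_force: [-1.4, -1.9, 10.0]
opening: 0.005
grip_force: 4.8
```

```bash
python3 -m inch '[[[0,0,0.01],0,1],[[0,0,0.01],0,1],[[0,0,0],0,1],[[0,0,0],0,1],[[0,0,0],0,1],[[0,0,0],0,1],[[0,0,0],0,1],[[0,0,0],0,1],[[0,0,0],0,1],[[0,0,0],0,1]]'
python3 - <<'E'
from h import *
p=eyes.read_camera("scene"); im=np.array(p["pixels"])[:,:,::-1]
cv2.imwrite("pics/scene8.png",cv2.resize(im[80:230,240:440],None,fx=4,fy=4,interpolation=cv2.INTER_CUBIC))
E
```

```text
t: 30.5
eef_pos: [508.4, -1.2, 56.9]
tcp_rot: [3.141, 0.0, 1.467]
ft_force: [-3.4, -1.9, 13.8]
opening: 0.004
grip_force: 7.6
```

View pics/scene8.png

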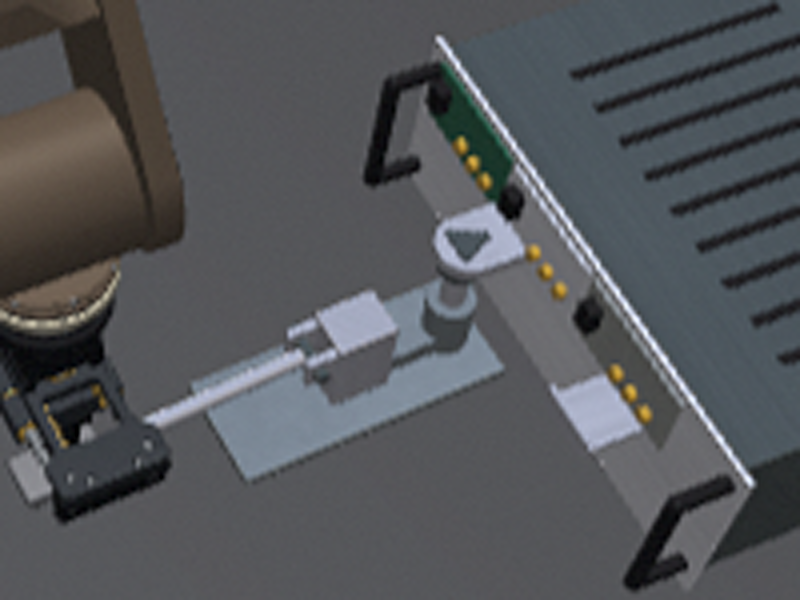

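The handle is at its stop: the force stepped up at z = 56.9, and the ram is raised with the lug at (240,470 in the crop) on the saddle. Now I'll let it all the way back up.

```bash
python3 -m inch '[[[0,0,-0.09],0,1],[[0,0,-0.1],0,1],[[0.01,0,-0.1],0,1],[[0.01,0,-0.1],0,1],[[0.01,0,-0.1],0,1],[[0.02,0,-0.1],0,1],[[0.02,0,-0.1],0,1],[[0.02,0,-0.1],0,1],[[0.03,0,-0.1],0,1],[[0.03,0,-0.1],0,1]]'
python3 -m inch '[[[0.03,0,-0.1],0,1],[[0.04,0,-0.09],0,1],[[0.04,0,-0.09],0,1],[[0.04,0,-0.09],0,1],[[0.05,0,-0.09],0,1],[[0.05,0,-0.09],0,1],[[0.05,0,-0.09],0,1],[[0.05,0,-0.08],0,1],[[0,0,-0.2],0,1],[[0,0,-0.2],0,1]]'
python3 -m inch '[[[0,0,0],0,1],[[0,0,0],0,1],[[0,0,0],0,1],[[0,0,0],0,1],[[0,0,0],0,1],[[0,0,0],0,1],[[0,0,0],0,1],[[0,0,0],0,1],[[0,0,0],0,1],[[0,0,0],0,1]]'
python3 - <<'E'
from h import *
np.set_printoptions(precision=1,suppress=True)
p=eyes.read_camera("scene"); im=np.array(p["pixels"])[:,:,::-1]
cv2.imwrite("pics/scene9.png",cv2.resize(im[80:230,240:440],None,fx=4,fy=4,interpolation=cv2.INTER_CUBIC))
for k,z in dict(jack=0,jack_grip=50,handle_pad=159).items(): print(k,[(x["centre"],round(x["score"],2),atz(p,x["centre"],z)) for x in eyes.spot_point(k,p)[:1]])
print(env.state()["t"])
E
```

```text
t: 31.8
eef_pos: [509.3, 7.7, 116.1]
tcp_rot: [3.141, 0.001, 1.467]
ft_force: [-1.1, -1.7, 4.6]
opening: 0.002
grip_force: 2.3
t: 33.05
eef_pos: [511.3, 29.0, 183.6]
tcp_rot: [-3.141, -0.0, 1.466]
ft_force: [-0.3, -0.0, -1.4]
opening: 0.012
grip_force: 0.0
t: 34.3
eef_pos: [511.3, 29.0, 182.8]
tcp_rot: [3.142, -0.0, 1.466]
ft_force: [0.2, 0.2, -0.5]
opening: 0.008
grip_force: 0.0
jack [([177.1, 325.2], 0.61, array([532.4, 208.1,   0. ]))]
jack_grip [([167.5, 325.9], 0.95, array([532.3, 204.9,  50. ]))]
handle_pad [([170.3, 262.2], 0.82, array([512.3,  22.3, 159. ]))]
34.5
```

View pics/scene9.png

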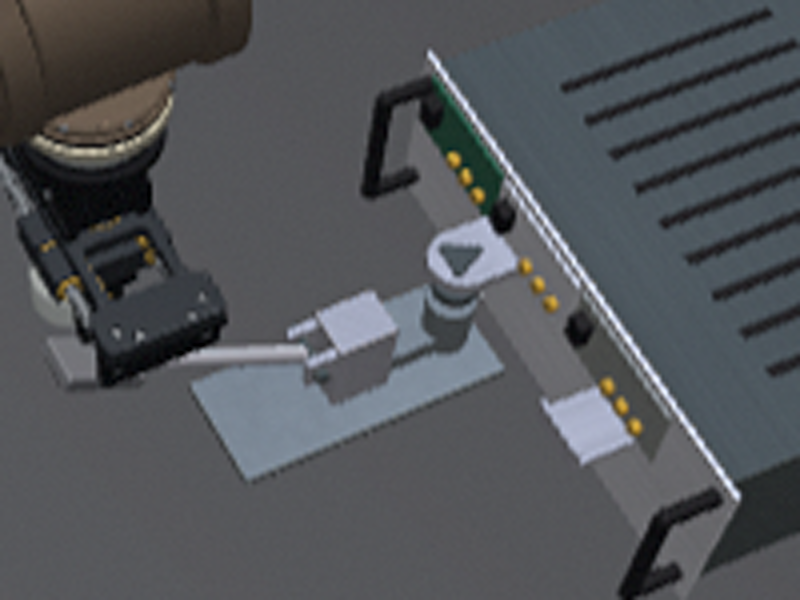

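The jack's plate corners, at (365,502) and (478,248) in the crop, haven't moved. The handle is back up and the lug is at rest. Now the second press.

```bash
python3 -m inch '[[[0,0,0.15],0,1],[[0,0,0.2],0,1],[[-0.05,0,0.08],0,1],[[-0.05,0,0.09],0,1],[[-0.05,0,0.09],0,1],[[-0.05,0,0.09],0,1],[[-0.04,0,0.09],0,1],[[-0.04,0,0.09],0,1],[[-0.04,0,0.09],0,1],[[-0.03,0,0.1],0,1]]'
python3 -m inch '[[[-0.03,0,0.1],0,1],[[-0.03,0,0.1],0,1],[[-0.02,0,0.1],0,1],[[-0.02,0,0.1],0,1],[[-0.02,0,0.1],0,1],[[-0.01,0,0.1],0,1],[[-0.01,0,0.1],0,1],[[-0.01,0,0.1],0,1],[[0,0,0.1],0,1],[[0,0,0.07],0,1]]'
python3 -m inch '[[[0,0,0.02],0,1],[[0,0,0.02],0,1],[[0,0,0.01],0,1],[[0,0,0],0,1],[[0,0,0],0,1],[[0,0,0],0,1],[[0,0,0],0,1],[[0,0,0],0,1],[[0,0,0],0,1],[[0,0,0],0,1]]'
```

```text
t: 35.75
eef_pos: [509.2, 7.9, 118.3]
tcp_rot: [3.141, 0.0, 1.466]
ft_force: [-0.4, -0.3, 2.9]
opening: 0.005
grip_force: 0.9
t: 37.0
eef_pos: [508.3, -1.1, 60.5]
tcp_rot: [3.141, 0.0, 1.467]
ft_force: [-2.1, -1.8, 9.2]
opening: 0.005
grip_force: 4.9
t: 38.25
eef_pos: [508.3, -1.1, 57.8]
tcp_rot: [3.141, 0.0, 1.466]
ft_force: [-1.7, -2.0, 10.5]
opening: 0.002
grip_force: 4.9
```

```bash
python3 -m inch '[[[0,0,0.01],0,1],[[0,0,0.01],0,1],[[0,0,0.005],0,1],[[0,0,0],0,1],[[0,0,0],0,1],[[0,0,0],0,1],[[0,0,0],0,1],[[0,0,0],0,1],[[0,0,0],0,1],[[0,0,0],0,1]]'
python3 - <<'E'
from h import *
p=eyes.read_camera("scene"); im=np.array(p["pixels"])[:,:,::-1]
cv2.imwrite("pics/scene10.png",cv2.resize(im[80:230,240:440],None,fx=4,fy=4,interpolation=cv2.INTER_CUBIC))
a=cv2.imread("pics/scene8.png").astype(int); b=cv2.imread("pics/scene10.png").astype(int); print("mean/frac diff to first stroke",abs(a-b).mean(),(abs(a-b).max(2)>25).mean())
E
```

```text
t: 39.5
eef_pos: [508.4, -1.1, 56.7]
tcp_rot: [3.141, 0.0, 1.467]
ft_force: [-3.6, -0.1, 16.7]
opening: 0.004
grip_force: 8.4
mean/frac diff to first stroke 1.0780770833333333 0.0005229166666666666
```

The handle is at its stop again (z = 56.7, 16.7 N), and the scene matches the raised view from the first stroke. I'm handing in the job.

```bash
python3 -c "
from cell import env
print(env.job_done())"
```

```text
the job is handed in; nothing more can be done
None
```

The job is handed in at 39.5 s: the jack stands released under the round-nosed lug, I did the trial stroke and full return, and the handle is now held fully down at its stop with the sub-rack raised on the saddle.

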